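# Touch off a rack slide and set a 10 mm gap with the backlash taken up

## Robot

A 6-joint arm with a two-finger parallel gripper is mounted at the origin on a cart in front of the work surface, level with it; the furniture and walls round the work are solid. World frame = base frame: x ahead of the robot, y to its left, z up, the work surface at z = 0. Lengths are in m, angles in degrees, forces in N, time in s.
With the tool pointing down it reaches from about 0.25 to 0.85 m from the base axis. Payload 12.5 kg.
Tool frame: the origin (TCP) lies at the very end of the fingers, on their centre line; the grasp point (between the pads) lies 19 mm behind it (grasp_offset is the distance from the TCP to the grasp point, in m); z points along the fingers, y is the line along which they close (so a half turn about z gives the same grasp; the last joint's range is limited). The gripper opens to 93 mm and grips with 3 to 60 N. Pads are 15 mm wide; open, the fingers measure 128 mm over their backs; the gripper's body (75 mm by 188 mm) begins 65 mm behind the grasp point.
Start: joints at [-79.847, 20.094, 94.641, -0, 65.266, -4.847], TCP at [0.142, -0.531, 0.219] pointing down, gripper open.
Joint ranges: [-157.81, 157.81], [-45, 120.19], [0.68, 151.7], [-89.99, 269.99], [4.06, 180], [-164.3, 164.3]. Speed limits (degrees/s): [127.2, 127.2, 159.86, 180, 180, 180].

## Interface

Orientations are given as [roll, pitch, yaw] about the fixed x, y, z axes, in that order (R = Rz(yaw) Ry(pitch) Rx(roll)).
In Python, from plant import * gives the robot as it stands.
- The arm moves only by the tool step_arm, never from a script. Its argument "rows" is a list of rows, each an object with "travel": the shift along the tool's x, y, z in m, a list of three; "roll": the turn about the tool's z in degrees; "fingers": the gripper's target within -1 to 1 (fully open at 1, half-way at 0, shut at -1). A call has 1 to 8 rows; each row is the pose to reach, as a shift and turn from the pose commanded when the call began, along the tool's axes at that moment; what a row does not reach only later rows make up. A row lasts 1/12 s, in which the tool goes at most 41.7 mm and 7.16 degrees, less where a joint would pass 70% of its speed; a pose out of reach is approached as far as the arm can. A call with a gripper value outside its range is refused whole. The fingers move at their own pace and stop on an object; "squeeze" is the grip in N (left out, the last holds). Time passes only in rows, so rows that repeat a pose let the fingers close. It gives the time, the measured TCP pose, the force, the opening and the grip force at its end, in the units of the state.
- read_state(): the state, without advancing time (a new reading comes with each control period).
- camera(name): name is "side" or "top"; returns (picture, depth): 480x640x3 uint8, red, green, blue; 480x640 float32, m along the optical axis (not along the pixel's ray), 0 where there is no reading.
- camera_info(name): a dict with "fx", "fy", "cx", "cy" (pixels), "world_to_cam" (4x4, takes a point from world to camera coordinates). Camera axes: x right, y down, z forward; pixel columns grow to the right and rows downward; lengths in m; the calibration is good to about 2 mm. A picture is of the moment at which its call begins. camera_info takes no time and is no camera call.
- close_job(): hands the job in; it is judged then, once.
Trained networks look in the newest picture that a camera, given by its name, has taken for a name from the list of things; names that differ only in an ending like _2 or _b are one class to them, and where a whole thing is asked for, a point or a joint stands for the part that bears it (a point fixed in the world has none). Each returns a list of dicts, best first, with "conf" (0 to 1); they miss things now and then, are a little off and sometimes report something else, mostly with a low value. They report only what shows in the picture. A call takes as long as a camera call.
- find_in(target, camera): "location" ([x, y, z] in m, in world coordinates, good to about 4 mm: the middle of the surface that is visible of it).
The state is a dict: "clock": time; "joints": joint angles; "qd": joint speeds; "joint_torque": joint torques, N m; "tcp_pos": TCP position; "eef_rot": TCP orientation; "contact_force": force on the tool from outside, world axes, zero at the start; "moment": the same for the moment, N m; "opening": finger opening in m; "gripper_force": force on a finger pad.
Only numpy, scipy, OpenCV 4.12 (cv2) and the standard library are available. Lean on these libraries where they do the work, as an engineer would, in place of code of your own. Each camera call takes 0.05 s, during which the arm holds its last target. There are 200 camera calls.

## Task

Turn the T-handle of the slide fixture to run its nose in until you feel it just touch the loose gauge block, lightly. Then wind the slide back out past a 10 mm gap, to at least 13 mm, and come in again in one direction until exactly 10 mm is left (a tenth of a turn short of touching), with the handle's play taken up on the inward side. Leave the block against its stop and let go of the handle.

Things in the scene. Friction and masses are not known exactly. Their poses are not given: they have to be found in the camera images.
- bed: Grey fixture, fixed, plate 100 x 200 x 12 mm; origin on the bench top under it. The slide runs along its y axis; +y is inward, toward block and stop. A housing 70 x 76 mm, top 48 mm above the bench, carries a round dial plate (76 mm diameter, top at 53 mm) with 10 fixed ticks 36 degrees apart. The handle's vertical axis is at bed x = 0, y = -55 mm. Ledges (top at 17 mm) flank the block.
- wheel_grip (a point): Centre of the black T-handle's bar, 84 mm above the bench, on its vertical turning axis. Bar 58 mm long (along this point's x axis), 14 mm wide (y), 24 mm tall (72 to 96 mm above the bench), 15 mm free below it down to the collar. A small pointer shows its +x end. Clockwise from above drives the slide inward, 10 mm per 36 degrees, once the play is taken up.
- collar: Steel collar (pinion), 60 mm diameter, under the T-handle; origin on the turning axis 53 mm above the bench. It drives the slide without play. Torque at the handle: about 0.01 N m in the play, 0.03 N m to drive the slide, plus 0.016 N m per newton of the nose on the block; when it stands still, friction carries up to 0.03 N m of it. The slide can go 25 mm out and 18 mm in from its start.
- wheel (a joint): Lost motion (play) of the handle on the collar, rad, -0.225 to +0.225, growing clockwise seen from above. At +0.225 the play is taken up inward: more clockwise turning drives the slide in; at -0.225 more counter-clockwise turning drives it out; between, the slide stays. Starts anywhere. A line on the collar is under the pointer at 0. The ends give up to 0.03 rad under load.
- slide: Steel slide bar 26 x 118 x 16 mm running through the housing along the bed's y axis; its origin moves with it; axes as those of the bed.
- nose_tip (a point): Centre of the flat front face of the slide's nose, a sprung plunger of 14 mm diameter (6 N per mm it is pushed in, no preload, 6 mm travel; it springs back out), 21 mm above the bench; +y points inward to the block. It starts 5 to 13 mm from the block.
- block: Loose ground steel gauge block 24 x 24 x 18 mm, 80 g, on the bed between nose and stop; origin at the centre of its underside, 12 mm above the bench; axes as those of the bed. The nose meets its face at y = -12 mm; the opposite face stands against the stop. Do not press it with more than 20 N. (A flatter 20 x 30 x 12 mm block on the bench is not meant.)
- stop: Dark steel stop 30 x 30 x 30 mm with a screw head, fixed on the bed; origin at the centre of its underside, 12 mm above the bench; axes as those of the bed. Its front face at y = -15 mm backs the gauge block. Its place along the bed differs from start to start.

How it is judged:
By the outcome, as a careful person would: the job done as asked, in the order asked, and still so for the second after the job is handed in, with the robot touching nothing.
It also fails if it takes over 46 s, if anything falls off the work surface, if the arm or the gripper's body presses on something with over 40 N, if the wrist force passes 120 N, or if a joint passes its speed limit or range.

## Working session

There is one attempt and no reset: what is moved stays moved. The work goes in short steps, Python scripts to look and compute and a tool call to move; the robot and the scene stay as the last step left them, time stands still between calls to the robot, and variables do not carry over. Pictures are saved under pics/ and viewed, at most 10 in all, crops included, and the job is handed in when it is done.

Besides the shell and the picture viewer there is one more tool, called as name(argument=value, ...), one argument or row to a line, values as JSON. step_arm: Moves the arm, as the interface text tells. Its arguments: {"type":"object","properties":{"rows":{"type":"array"},"squeeze":{"type":"number"}},"required":["rows"]}

```bash
mkdir -p pics; ls; python3 - <<'E'
from plant import *
import cv2,numpy as np
s=read_state();print(s)
ims=[]
for c in("top","side"):
    p,d=camera(c);cv2.imwrite(f"pics/{c}0.png",p[:,:,::-1]);np.save(f"{c}0.npy",d)
    for t in("bed","wheel_grip","collar","block","stop","nose_tip","slide"):
        print(c,t,[(np.round(r["location"],4).tolist(),round(r["conf"],2)) for r in find_in(t,c)[:2]])
    print(camera_info(c))
E
```

```text
pics
{'clock': 0.0, 'joints': array([-7.98469667e+01,  2.01253780e+01,  9.46756382e+01, -6.37923235e-04,
        6.52665872e+01, -4.84760463e+00]), 'qd': array([ 0.02029922,  0.06934384, -0.03403793,  0.03558896, -0.07137872,
       -0.07754038]), 'joint_torque': array([ 1.46129303e-03, -4.97313023e+01, -2.85250157e+01,  6.99823676e-02,
        2.57232296e-02, -9.87816361e-05]), 'tcp_pos': array([ 0.1423147 , -0.53091691,  0.21810019]), 'eef_rot': array([-1.79932589e+02, -5.13586259e-03,  1.50009021e+01]), 'contact_force': array([0.78346413, 0.90087438, 0.25066951]), 'moment': array([-0.01229997,  0.01165137,  0.02849091]), 'gripper_force': 0.0, 'opening': 0.09276079615901589}
top bed [([0.4812, 0.0853, 0.0125], 0.89)]
top wheel_grip [([0.4752, 0.1197, 0.0959], 0.97)]
top collar [([0.4725, 0.1223, 0.0533], 0.66)]
top block [([0.5064, 0.0392, 0.0298], 0.85)]
top stop [([0.5149, 0.0131, 0.0425], 0.96)]
top nose_tip [([0.4941, 0.0639, 0.0247], 0.54)]
top slide [([0.4694, 0.1587, 0.0286], 0.69)]
{'fx': 591.0626165070952, 'fy': 591.0626165070952, 'cx': 313.09880218120725, 'cy': 237.320450
[... 293 characters left out ...]
719, 0.0145], 0.83)]
side wheel_grip [([0.477, 0.1146, 0.0855], 0.74)]
side collar [([0.4751, 0.1144, 0.0678], 0.58)]
side block [([0.4851, 0.0739, 0.014], 0.72), ([0.5046, 0.0398, 0.0281], 0.45)]
side stop [([0.5168, -0.0008, 0.0397], 0.72)]
side nose_tip [([0.4916, 0.0589, 0.025], 0.52)]
side slide [([0.4891, 0.076, 0.028], 0.48)]
{'fx': 477.78204272516655, 'fy': 477.78204272516655, 'cx': 312.82050584370006, 'cy': 242.0982859237741, 'world_to_cam': array([[ 0.99823928,  0.05917598,  0.00406687, -0.51761769],
       [ 0.04329491, -0.68004212, -0.73189362,  0.0933955 ],
       [-0.04054488,  0.73078104, -0.68140677,  0.85316303],
       [ 0.        ,  0.        ,  0.        ,  1.        ]])}
```

View pics/top0.png

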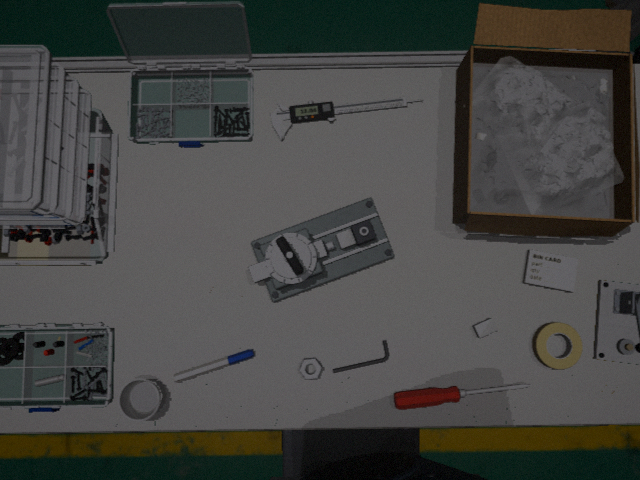

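View pics/side0.png

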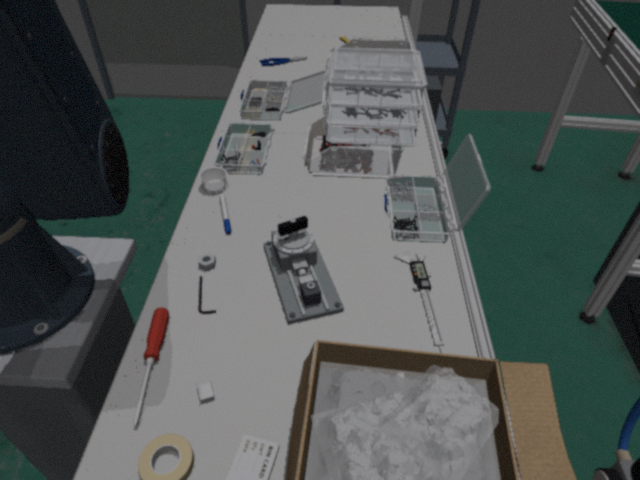

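```bash
cat > h.py <<'E'
from plant import *
import cv2,numpy as np
def world(c,d):
    i=camera_info(c);v,u=np.mgrid[:480,:640]
    P=np.stack([(u-i["cx"])/i["fx"]*d,(v-i["cy"])/i["fy"]*d,d],-1)
    M=np.linalg.inv(i["world_to_cam"]);return P@M[:3,:3].T+M[:3,3]
def px(c,p):
    i=camera_info(c);q=i["world_to_cam"][:3,:3]@np.array(p)+i["world_to_cam"][:3,3]
    return i["fx"]*q[0]/q[2]+i["cx"],i["fy"]*q[1]/q[2]+i["cy"]
def rect(W,p,zlo,zhi,ctr,r,dark=None):
    m=(W[...,2]>zlo)&(W[...,2]<zhi)&(np.hypot(W[...,0]-ctr[0],W[...,1]-ctr[1])<r)
    if dark: m&=p.max(2)<dark
    q=W[m][:,:2];c=q.mean(0);w,v=np.linalg.eigh(np.cov((q-c).T))
    return m.sum(),c,np.degrees(np.arctan2(v[1,1],v[0,1])),np.sqrt(12*w)
E
python3 - <<'E'
from h import *
p=cv2.imread("pics/top0.png");d=np.load("top0.npy");W=world("top",d)
print("bar",rect(W,p,.085,.105,(.475,.12),.04))
print("stop",rect(W,p,.036,.05,(.515,.013),.03))
print("block",rect(W,p,.026,.034,(.506,.039),.02))
print("housing",rect(W,p,.044,.06,(.475,.12),.06))
m=(W[...,2]>.008)&(W[...,2]<.014)&(np.hypot(W[...,0]-.485,W[...,1]-.08)<.15)
q=W[(W[...,2]>.008)&(np.hypot(W[...,0]-.49,W[...,1]-.078)<.115)][:,:2].astype('f4')
q=W[m][:,:2].astype('f4');print("bed",cv2.minAreaRect(q*1000))
a=cv2.resize(p[190:310,240:400],(800,600),interpolation=cv2.INTER_CUBIC);a=cv2.convertScaleAbs(a,alpha=1.6)
cv2.imwrite("pics/c1.png",a)
E
```

```text
bar (np.int64(409), array([0.47510382, 0.11953922]), np.float64(-149.63521038325328), array([0.01375478, 0.05704995]))
stop (np.int64(401), array([0.51414228, 0.01188377]), np.float64(118.08742847380849), array([0.02979879, 0.03022156]))
block (np.int64(258), array([0.50627202, 0.03704768]), np.float64(106.26265749535257), array([0.02437349, 0.02531948]))
housing (np.int64(2009), array([0.47437455, 0.11928006]), np.float64(115.05330821907077), array([0.07271406, 0.08026919]))
bed ((490.803955078125, 78.03916931152344), (99.84339141845703, 211.010986328125), 19.645217895507812)
```

View pics/c1.png

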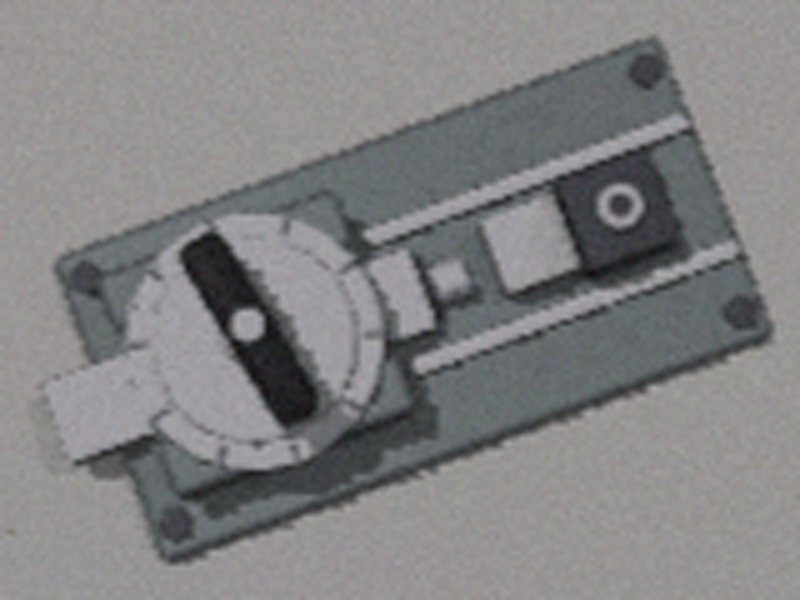

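The top view shows the handle bar at image pixels ~(285,238)–(305,272), with the block at ~(346,238) against the stop at ~(364,231). The gap from nose to block is about 8 mm. Next I move above the handle.

step_arm(
  rows=[
    {"travel": [0.49, -0.542, 0], "roll": 0, "fingers": 0.2},
    {"travel": [0.49, -0.542, 0], "roll": 0, "fingers": 0.2},
    {"travel": [0.49, -0.542, 0], "roll": 0, "fingers": 0.2},
    {"travel": [0.49, -0.542, 0], "roll": 0, "fingers": 0.2},
    {"travel": [0.49, -0.542, 0], "roll": 0, "fingers": 0.2},
    {"travel": [0.49, -0.542, 0], "roll": 0, "fingers": 0.2},
    {"travel": [0.49, -0.542, 0], "roll": 0, "fingers": 0.2},
    {"travel": [0.49, -0.542, 0], "roll": 0, "fingers": 0.2},
  ],
  squeeze=30,
)

```text
clock: 1.47
tcp_pos: [0.2947, -0.2328, 0.2189]
eef_rot: [180.0, -0.0, 15.0]
contact_force: [0.9, -1.2, 0.7]
opening: 0.0555
gripper_force: 0.0
```

```bash
python3 - <<'E'
from h import *
p=cv2.imread("pics/side0.png");d=np.load("side0.npy");W=world("side",d)
print("bar side top",rect(W,p,.088,.105,(.475,.12),.04,60))
print("bar top",rect(world("top",np.load("top0.npy")),cv2.imread("pics/top0.png"),.088,.105,(.475,.12),.04,60))
E
```

```text
bar side top (np.int64(197), array([0.47398325, 0.11452988]), np.float64(-150.1391548665644), array([0.01066052, 0.05681959]))
bar top (np.int64(366), array([0.47504155, 0.11952085]), np.float64(-149.54674065332253), array([0.01412805, 0.05922732]))
```

step_arm(
  rows=[
    {"travel": [0.265, -0.292, 0], "roll": 0, "fingers": 0.2},
    {"travel": [0.265, -0.292, 0], "roll": 0, "fingers": 0.2},
    {"travel": [0.265, -0.292, 0], "roll": 0, "fingers": 0.2},
    {"travel": [0.265, -0.292, 0], "roll": 0, "fingers": 0.2},
    {"travel": [0.265, -0.292, 0], "roll": 0, "fingers": 0.2},
    {"travel": [0.265, -0.292, 0], "roll": 0, "fingers": 0.2},
    {"travel": [0.265, -0.292, 0], "roll": -7, "fingers": 0.2},
    {"travel": [0.265, -0.292, 0], "roll": -14, "fingers": 0.2},
  ],
)

```text
clock: 2.13
tcp_pos: [0.4474, 0.0642, 0.2189]
eef_rot: [180.0, -0.0, 29.3]
contact_force: [1.0, -1.8, -0.5]
opening: 0.0554
gripper_force: 0.0
```

step_arm(
  rows=[
    {"travel": [0, 0, 0], "roll": 0, "fingers": 0.2},
    {"travel": [0, 0, 0], "roll": 0, "fingers": 0.2},
  ],
)

```text
clock: 2.3
tcp_pos: [0.447, 0.0634, 0.2184]
eef_rot: [-180.0, 0.0, 29.2]
contact_force: [-0.8, -0.6, 0.1]
opening: 0.0562
gripper_force: 0.0
```

```bash
python3 - <<'E'
from h import *
s=read_state();print(s["tcp_pos"],s["eef_rot"],s["joints"])
M=[]
for i in range(4):
    p,d=camera("top");s=read_state();M.append(np.r_[s["contact_force"],s["moment"]])
print(np.round(M,3))
cv2.imwrite("pics/c2.png",cv2.convertScaleAbs(cv2.resize(camera("side")[0][190:340,240:400,::-1],(640,600),interpolation=cv2.INTER_CUBIC),alpha=1.6))
E
```

```text
[0.44702096 0.06338222 0.21839119] [-1.79992866e+02  2.26242575e-02  2.91965648e+01] [ 2.16101028e+00  9.77718247e+00  1.08457571e+02 -4.45930191e-03
  6.17886409e+01  6.29665557e+01]
[[-1.016 -0.311 -0.435 -0.031  0.011 -0.   ]
 [ 0.251  0.376 -0.836 -0.037 -0.039 -0.014]
 [-0.808  0.464  1.25  -0.021 -0.053  0.022]
 [ 0.221 -0.138  0.026 -0.041 -0.056 -0.04 ]]
```

View pics/c2.png

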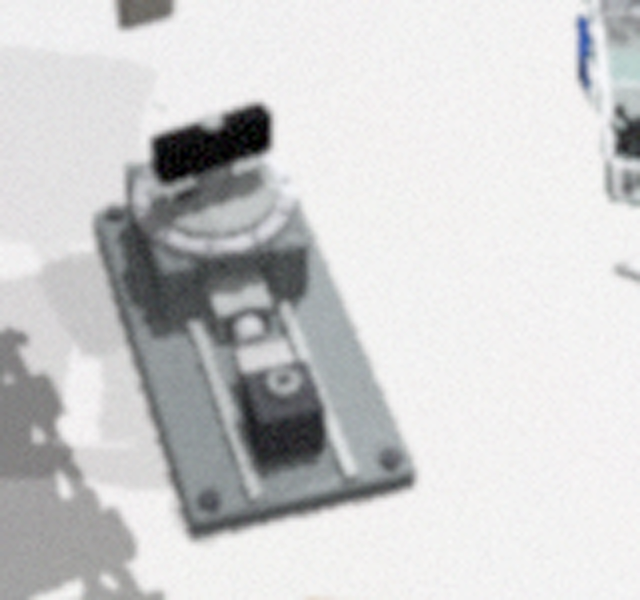

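step_arm(
  rows=[
    {"travel": [0.0514, -0.0345, 0], "roll": -1.2, "fingers": 0.2},
    {"travel": [0.0514, -0.0345, 0], "roll": -1.2, "fingers": 0.2},
    {"travel": [0.0514, -0.0345, 0.04], "roll": -1.2, "fingers": 0.2},
    {"travel": [0.0514, -0.0345, 0.08], "roll": -1.2, "fingers": 0.2},
    {"travel": [0.0514, -0.0345, 0.115], "roll": -1.2, "fingers": 0.2},
    {"travel": [0.0514, -0.0345, 0.14], "roll": -1.2, "fingers": 0.2},
    {"travel": [0.0514, -0.0345, 0.151], "roll": -1.2, "fingers": 0.2},
    {"travel": [0.0514, -0.0345, 0.151], "roll": -1.2, "fingers": 0.2},
  ],
)

```text
clock: 3.22
tcp_pos: [0.4739, 0.116, 0.066]
eef_rot: [-179.9, 0.2, 30.1]
contact_force: [0.1, 0.5, 0.6]
opening: 0.0559
gripper_force: 0.0
```

step_arm(
  rows=[
    {"travel": [0, 0, 0], "roll": 0, "fingers": -0.5},
    {"travel": [0, 0, 0], "roll": 0, "fingers": -0.7},
    {"travel": [0, 0, 0], "roll": 0, "fingers": -1},
    {"travel": [0, 0, 0], "roll": 0, "fingers": -1},
    {"travel": [0, 0, 0], "roll": 0, "fingers": -1},
    {"travel": [0, 0, 0], "roll": 0, "fingers": -1},
  ],
  squeeze=15,
)

```text
clock: 3.72
tcp_pos: [0.4749, 0.1175, 0.0681]
eef_rot: [-179.9, -0.0, 30.2]
contact_force: [-10.3, 23.4, 8.8]
opening: 0.0203
gripper_force: 12.9
```

```bash
cat >> h.py <<'E'
def sense(n=3):
    M=[]
    for i in range(n):
        camera("side");s=read_state();M.append(np.r_[s["contact_force"],s["moment"],s["joint_torque"][5],s["eef_rot"][2],s["joints"][5]])
    print(s["clock"],s["tcp_pos"].round(4),"op",s["opening"],"gf",s["gripper_force"]);print("mean",np.mean(M,0).round(4),"j6tq",np.array(M)[:,6].round(4))
E
python3 -c "
from h import *
sense(4)"
```

```text
3.9167 [0.4737 0.1189 0.0681] op 0.017024514429767375 gf 15.00150628387928
mean [-1.01416e+01  2.00900e+01  9.78710e+00  3.74680e+00  1.80050e+00
  4.37000e-02  5.12000e-02  3.01191e+01  6.81743e+01] j6tq [0.0933 0.0365 0.0373 0.0376]
```

step_arm(
  rows=[
    {"travel": [0, -0.001, 0], "roll": 0, "fingers": -1},
    {"travel": [0, -0.002, -0.001], "roll": 0, "fingers": -1},
    {"travel": [0, -0.002, -0.001], "roll": 0, "fingers": -1},
  ],
)

```text
clock: 4.17
tcp_pos: [0.4736, 0.1191, 0.0684]
eef_rot: [-180.0, 0.0, 30.2]
contact_force: [1.3, 5.1, -7.2]
opening: 0.0171
gripper_force: 15.0
```

```bash
python3 - <<'E'
from h import *
sense(3)
cv2.imwrite("pics/c3.png",cv2.convertScaleAbs(cv2.resize(camera("side")[0][190:310,240:400,::-1],(800,600),interpolation=cv2.INTER_CUBIC),alpha=1.6))
E
```

```text
4.3167 [0.4736 0.1191 0.0683] op 0.01686617431771845 gf 14.996505081653595
mean [-8.91900e-01  6.39270e+00 -7.26560e+00  1.23120e+00  5.20000e-02
 -5.60000e-03  1.57000e-02  3.01859e+01  6.83929e+01] j6tq [0.0271 0.0124 0.0077]
```

View pics/c3.png

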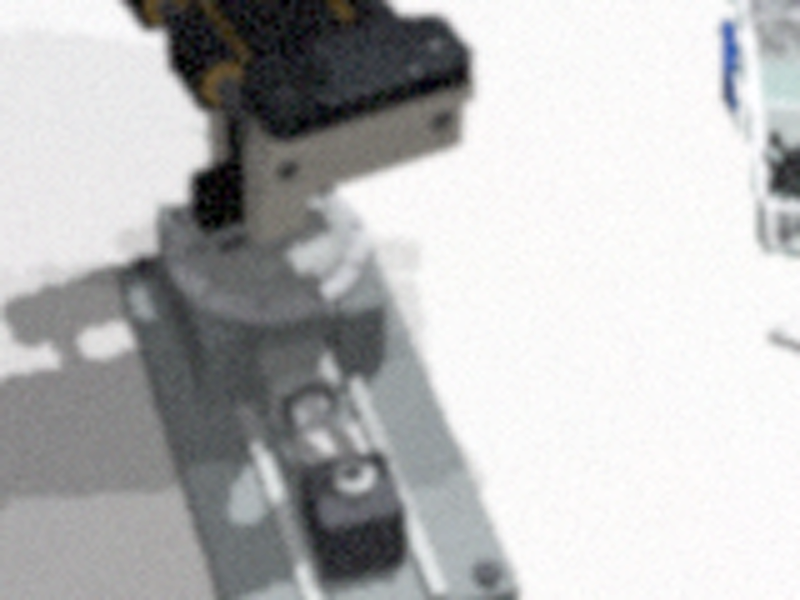

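step_arm(
  rows=[
    {"travel": [0, -0.0004, 0.0004], "roll": 0, "fingers": -1},
    {"travel": [0, -0.0004, 0.0004], "roll": 3, "fingers": -1},
    {"travel": [0, -0.0004, 0.0004], "roll": 7, "fingers": -1},
    {"travel": [0, -0.0004, 0.0004], "roll": 11, "fingers": -1},
    {"travel": [0, -0.0004, 0.0004], "roll": 15, "fingers": -1},
    {"travel": [0, -0.0004, 0.0004], "roll": 15, "fingers": -1},
  ],
  squeeze=30,
)

```text
clock: 4.87
tcp_pos: [0.4733, 0.1198, 0.0682]
eef_rot: [-179.9, 0.0, 14.9]
contact_force: [-3.0, 9.8, -2.1]
opening: 0.0161
gripper_force: 30.0
```

```bash
python3 -c "
from h import *
sense(4)"
```

```text
5.0667 [0.4733 0.1198 0.0682] op 0.01667482502446758 gf 29.998221695423126
mean [-3.09880e+00  1.04452e+01 -2.29020e+00  1.95370e+00  5.46400e-01
  4.32000e-02  2.25100e-01  1.51474e+01  8.34568e+01] j6tq [0.6062 0.1907 0.067  0.0367]
```

step_arm(
  rows=[
    {"travel": [0, -0.001, 0], "roll": 0, "fingers": -1},
    {"travel": [0, -0.001, 0], "roll": 3, "fingers": -1},
    {"travel": [0, -0.001, 0], "roll": 6, "fingers": -1},
    {"travel": [0, -0.001, 0], "roll": 6, "fingers": -1},
  ],
)

```text
clock: 5.4
tcp_pos: [0.4732, 0.1202, 0.0682]
eef_rot: [-180.0, 0.0, 9.0]
contact_force: [-1.0, 5.7, -3.2]
opening: 0.0165
gripper_force: 30.0
```

```bash
python3 - <<'E'
from h import *
sense(4)
cv2.imwrite("pics/c4.png",cv2.convertScaleAbs(cv2.resize(camera("side")[0][190:310,240:400,::-1],(800,600),interpolation=cv2.INTER_CUBIC),alpha=1.6))
E
```

```text
5.6 [0.4733 0.1202 0.0682] op 0.016371187301410423 gf 29.999476075172424
mean [-2.14450e+00  5.51980e+00 -1.92680e+00  1.05050e+00  4.04700e-01
  2.85000e-02  1.58300e-01  9.16720e+00  8.95725e+01] j6tq [0.4415 0.1329 0.0408 0.0181]
```

View pics/c4.png

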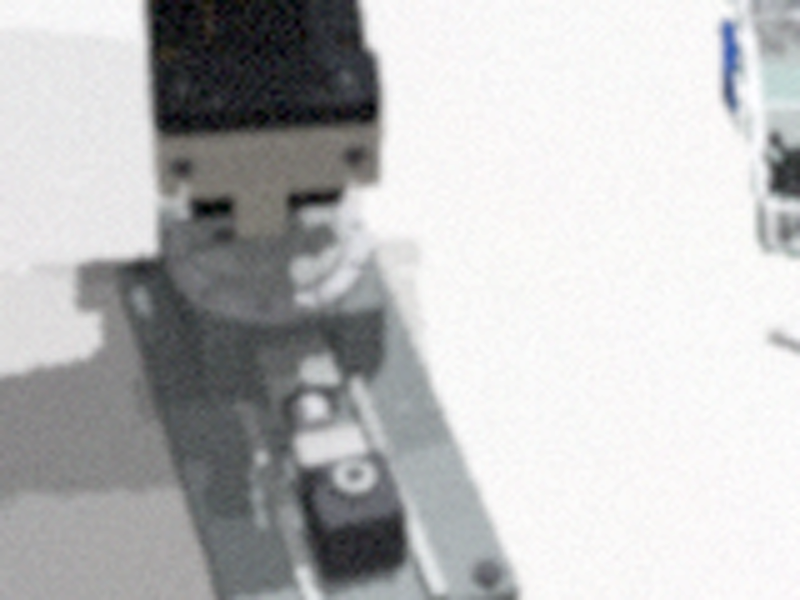

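step_arm(
  rows=[
    {"travel": [0, -0.0006, -0.0001], "roll": 2, "fingers": -1},
    {"travel": [0, -0.0006, -0.0001], "roll": 4, "fingers": -1},
    {"travel": [0, -0.0006, -0.0001], "roll": 4, "fingers": -1},
    {"travel": [0, -0.0006, -0.0001], "roll": 4, "fingers": -1},
  ],
)

```text
clock: 5.98
tcp_pos: [0.4732, 0.1205, 0.0683]
eef_rot: [180.0, 0.0, 5.3]
contact_force: [-0.8, 1.6, -2.9]
opening: 0.0164
gripper_force: 30.0
```

```bash
python3 -c "
from h import *
sense(4)"
```

```text
6.1833 [0.4732 0.1205 0.0682] op 0.01644050684618323 gf 29.99921053647995
mean [-1.74550e+00  1.93740e+00 -3.60510e+00  4.12800e-01  3.51900e-01
  3.30000e-03  2.17000e-02  5.25100e+00  9.35729e+01] j6tq [ 0.0619  0.0216  0.004  -0.0006]
```

step_arm(
  rows=[
    {"travel": [0, 0, 0], "roll": 2, "fingers": -1},
    {"travel": [0, 0, 0], "roll": 4, "fingers": -1},
    {"travel": [0, 0, 0], "roll": 4, "fingers": -1},
    {"travel": [0, 0, 0], "roll": 4, "fingers": -1},
  ],
)

```text
clock: 6.52
tcp_pos: [0.4733, 0.1207, 0.0683]
eef_rot: [-180.0, 0.0, 1.3]
contact_force: [-2.9, 4.3, -4.3]
opening: 0.0166
gripper_force: 30.0
```

```bash
python3 -c "
from h import *
sense(4)"
```

```text
6.7167 [0.4732 0.1207 0.0683] op 0.01641380266178049 gf 29.999285638332367
mean [-3.14570e+00  4.42180e+00 -4.09600e+00  9.54800e-01  5.47000e-01
  3.52000e-02  1.96000e-02  1.26780e+00  9.75574e+01] j6tq [ 0.0699 -0.0088  0.0022  0.015 ]
```

step_arm(
  rows=[
    {"travel": [-0.0002, -0.0004, 0.0002], "roll": 2, "fingers": -1},
    {"travel": [-0.0002, -0.0004, 0.0002], "roll": 4, "fingers": -1},
    {"travel": [-0.0002, -0.0004, 0.0002], "roll": 4, "fingers": -1},
    {"travel": [-0.0002, -0.0004, 0.0002], "roll": 4, "fingers": -1},
  ],
)

```text
clock: 7.05
tcp_pos: [0.4733, 0.1209, 0.0682]
eef_rot: [180.0, -0.0, -2.7]
contact_force: [-2.8, 1.7, -1.3]
opening: 0.0168
gripper_force: 30.0
```

```bash
python3 -c "
from h import *
sense(4);cv2.imwrite('pics/s3.png',camera('side')[0][:,:,::-1])"
```

```text
7.25 [0.4733 0.1209 0.0682] op 0.016441792151518173 gf 29.999908804893494
mean [-2.929300e+00  2.489100e+00 -1.235500e+00  5.400000e-01  5.735000e-01
  4.640000e-02  1.640000e-02 -2.725900e+00  1.016042e+02] j6tq [ 0.0617  0.0129 -0.0032 -0.0057]
```

step_arm(
  rows=[
    {"travel": [0, -0.0002, 0], "roll": 2, "fingers": -1},
    {"travel": [0, -0.0002, 0], "roll": 4, "fingers": -1},
    {"travel": [0, -0.0002, 0], "roll": 4, "fingers": -1},
    {"travel": [0, -0.0002, 0], "roll": 4, "fingers": -1},
  ],
)

```text
clock: 7.63
tcp_pos: [0.4733, 0.1211, 0.0682]
eef_rot: [180.0, -0.0, -6.7]
contact_force: [-3.5, 2.1, 0.5]
opening: 0.0164
gripper_force: 30.0
```

```bash
python3 - <<'E'
from h import *
sense(4);b=camera('side')[0][:,:,::-1]
a=cv2.imread('pics/s3.png');s=cv2.imread('pics/side0.png')
f=lambda p:cv2.convertScaleAbs(cv2.resize(p[245:305,285:345],(260,260*1),interpolation=cv2.INTER_CUBIC),alpha=1.6)
cv2.imwrite('pics/c5.png',np.hstack([f(s),f(a),f(b)]))
E
```

```text
7.8333 [0.4733 0.1212 0.0682] op 0.016375430131292338 gf 30.0002458691597
mean [-3.205300e+00  2.144200e+00  9.004000e-01  5.212000e-01  6.271000e-01
  2.590000e-02  1.880000e-02 -6.736400e+00  1.056374e+02] j6tq [ 0.0624  0.0167 -0.0002 -0.0036]
```

View pics/c5.png

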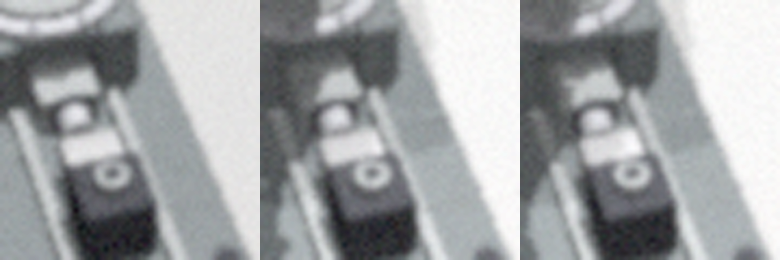

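step_arm(
  rows=[
    {"travel": [-0.0003, -0.0002, 0], "roll": 3, "fingers": -1},
    {"travel": [-0.0003, -0.0002, 0], "roll": 6, "fingers": -1},
    {"travel": [-0.0003, -0.0002, 0], "roll": 6, "fingers": -1},
    {"travel": [-0.0003, -0.0002, 0], "roll": 6, "fingers": -1},
  ],
)

```text
clock: 8.22
tcp_pos: [0.4733, 0.1215, 0.0682]
eef_rot: [-180.0, -0.0, -12.7]
contact_force: [-1.4, 4.2, -0.5]
opening: 0.0166
gripper_force: 30.0
```

```bash
python3 -c "
from h import *
sense(4)"
```

```text
8.4167 [0.4733 0.1215 0.0682] op 0.016763689124047333 gf 29.999214112758636
mean [-9.963000e-01  3.108300e+00 -1.750500e+00  7.488000e-01  1.689000e-01
 -7.900000e-03  2.860000e-02 -1.271190e+01  1.116426e+02] j6tq [ 0.0951  0.0246 -0.0002 -0.005 ]
```

step_arm(
  rows=[
    {"travel": [-0.0001, -0.0002, 0], "roll": 2, "fingers": -1},
    {"travel": [-0.0001, -0.0002, 0], "roll": 4, "fingers": -1},
    {"travel": [-0.0001, -0.0002, 0], "roll": 4, "fingers": -1},
    {"travel": [-0.0001, -0.0002, 0], "roll": 4, "fingers": -1},
  ],
)

```text
clock: 8.75
tcp_pos: [0.4733, 0.1217, 0.0682]
eef_rot: [-180.0, -0.0, -16.7]
contact_force: [0.8, 4.3, -2.7]
opening: 0.0164
gripper_force: 30.0
```

```bash
python3 -c "
from h import *
sense(5)"
```

```text
9.0 [0.4733 0.1217 0.0682] op 0.016084265933023235 gf 29.998929798603058
mean [ 1.683800e+00  3.949400e+00 -2.544900e+00  8.646000e-01 -2.581000e-01
  3.640000e-02  2.040000e-02 -1.673890e+01  1.156966e+02] j6tq [0.0679 0.021  0.0052 0.0029 0.0051]
```

step_arm(
  rows=[
    {"travel": [0, -0.0004, 0.0001], "roll": 3, "fingers": -1},
    {"travel": [0, -0.0004, 0.0001], "roll": 3, "fingers": -1},
    {"travel": [0, -0.0004, 0.0001], "roll": 3, "fingers": -1},
  ],
)

```text
clock: 9.25
tcp_pos: [0.4733, 0.1219, 0.0682]
eef_rot: [-180.0, -0.0, -19.7]
contact_force: [2.0, 2.3, -0.3]
opening: 0.0166
gripper_force: 30.0
```

```bash
sed -i 's/"j6tq",np.array(M)\[:,6\]/"mz",np.array(M)[:,5]/' h.py; python3 -c "
from h import *
sense(4);cv2.imwrite('pics/s4.png',camera('side')[0][:,:,::-1])"
```

```text
9.45 [0.4733 0.1219 0.0682] op 0.01631040854788354 gf 29.99996066093445
mean [ 2.469300e+00  1.028000e+00  5.830000e-02  2.814000e-01 -3.639000e-01
  1.420000e-02  2.440000e-02 -1.972410e+01  1.187261e+02] mz [ 0.0367 -0.0011  0.0172  0.0039]
```

step_arm(
  rows=[
    {"travel": [0, 0, 0], "roll": 3, "fingers": -1},
    {"travel": [0, 0, 0], "roll": 3, "fingers": -1},
    {"travel": [0, 0, 0], "roll": 3, "fingers": -1},
  ],
)

```text
clock: 9.75
tcp_pos: [0.4734, 0.122, 0.0682]
eef_rot: [-180.0, -0.0, -22.7]
contact_force: [3.3, 1.3, 0.5]
opening: 0.0165
gripper_force: 30.0
```

```bash
python3 -c "
from h import *
sense(4)"
```

```text
9.95 [0.4734 0.1221 0.0682] op 0.01628677467763941 gf 29.999612867832184
mean [ 3.475200e+00  1.891000e+00  1.137000e+00  4.727000e-01 -6.594000e-01
  1.120000e-02  2.780000e-02 -2.272510e+01  1.217257e+02] mz [ 0.0167  0.0118  0.0293 -0.013 ]
```

step_arm(
  rows=[
    {"travel": [0.0002, -0.0002, 0], "roll": 3, "fingers": -1},
    {"travel": [0.0002, -0.0002, 0], "roll": 3, "fingers": -1},
    {"travel": [0.0002, -0.0002, 0], "roll": 3, "fingers": -1},
  ],
)

```text
clock: 10.2
tcp_pos: [0.4734, 0.1222, 0.0682]
eef_rot: [-180.0, -0.0, -25.7]
contact_force: [3.7, 2.4, 2.7]
opening: 0.0161
gripper_force: 30.0
```

```bash
python3 -c "
from h import *
sense(4)"
```

```text
10.4 [0.4734 0.1222 0.0682] op 0.01647384806794382 gf 30.000774264335632
mean [ 3.373800e+00  2.990800e+00  3.357800e+00  6.525000e-01 -5.525000e-01
  3.360000e-02  2.950000e-02 -2.572310e+01  1.247308e+02] mz [0.0149 0.0323 0.0376 0.0496]
```

step_arm(
  rows=[
    {"travel": [0.0001, 0, 0], "roll": 3, "fingers": -1},
    {"travel": [0.0001, 0, 0], "roll": 3, "fingers": -1},
    {"travel": [0.0001, 0, 0], "roll": 3, "fingers": -1},
  ],
)

```text
clock: 10.65
tcp_pos: [0.4735, 0.1223, 0.0681]
eef_rot: [-180.0, -0.0, -28.8]
contact_force: [3.5, 5.4, 3.9]
opening: 0.0168
gripper_force: 30.0
```

```bash
python3 - <<'E'
from h import *
sense(4);b=camera('side')[0][:,:,::-1]
a=cv2.imread('pics/s4.png');s=cv2.imread('pics/side0.png')
f=lambda p:cv2.convertScaleAbs(cv2.resize(p[255:295,285:325],(260,300),interpolation=cv2.INTER_CUBIC),alpha=1.6)
cv2.imwrite('pics/c6.png',np.hstack([f(s),f(a),f(b)]))
E
```

```text
10.85 [0.4735 0.1223 0.0682] op 0.016385205672256372 gf 30.000784993171692
mean [ 2.67240e+00  4.18500e+00  3.20290e+00  9.77500e-01 -5.42800e-01
  1.94000e-02  2.49000e-02 -2.87691e+01  1.27764e+02] mz [ 0.0484 -0.0434  0.0618  0.0107]
```

View pics/c6.png

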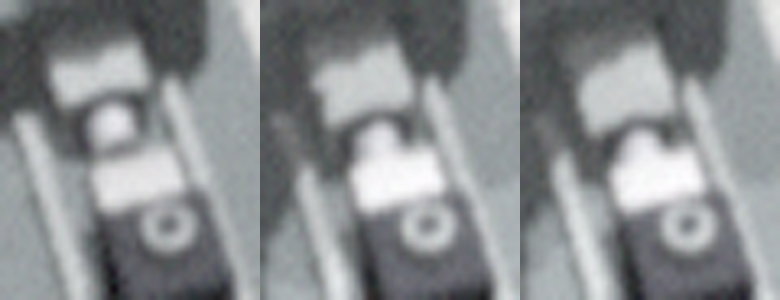

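step_arm(
  rows=[
    {"travel": [0.0002, -0.0003, -0.0001], "roll": 2, "fingers": -1},
    {"travel": [0.0002, -0.0003, -0.0001], "roll": 2, "fingers": -1},
  ],
)

```text
clock: 11.07
tcp_pos: [0.4736, 0.1224, 0.0682]
eef_rot: [-180.0, 0.0, -30.9]
contact_force: [0.9, 4.5, 4.2]
opening: 0.0169
gripper_force: 30.0
```

```bash
python3 -c "
from h import *
sense(5)"
```

```text
11.3167 [0.4736 0.1224 0.0681] op 0.016348430486677206 gf 30.001142621040344
mean [ 1.268800e+00  4.853300e+00  3.310900e+00  1.052100e+00 -3.491000e-01
  3.900000e-02  1.333000e-01 -3.073330e+01  1.297461e+02] mz [0.0246 0.0464 0.084  0.0243 0.0155]
```

step_arm(
  rows=[
    {"travel": [0.0001, 0, -0.0001], "roll": 2, "fingers": -1},
    {"travel": [0.0001, 0, -0.0001], "roll": 2, "fingers": -1},
  ],
)

```text
clock: 11.48
tcp_pos: [0.4737, 0.1225, 0.0682]
eef_rot: [-180.0, 0.0, -32.8]
contact_force: [1.6, 7.0, 2.6]
opening: 0.0164
gripper_force: 30.0
```

```bash
python3 -c "
from h import *
sense(5)"
```

```text
11.7333 [0.4737 0.1225 0.0682] op 0.016602880167854987 gf 30.00078856945038
mean [ 1.742000e+00  6.528700e+00  2.354700e+00  1.287600e+00 -3.849000e-01
  6.500000e-02  1.472000e-01 -3.273840e+01  1.317389e+02] mz [ 0.0727 -0.0044  0.057   0.13    0.0698]
```

step_arm(
  rows=[
    {"travel": [0.0001, -0.0004, -0.0001], "roll": 1.5, "fingers": -1},
    {"travel": [0.0001, -0.0004, -0.0001], "roll": 1.5, "fingers": -1},
  ],
)

```text
clock: 11.9
tcp_pos: [0.4737, 0.1226, 0.0682]
eef_rot: [180.0, 0.0, -34.3]
contact_force: [0.8, 5.7, 2.3]
opening: 0.0162
gripper_force: 30.0
```

```bash
python3 -c "
from h import *
sense(6)"
```

```text
12.2 [0.4737 0.1226 0.0682] op 0.016840376361673303 gf 30.000524818897247
mean [ 4.480000e-01  5.448600e+00  2.087000e+00  1.088800e+00 -1.658000e-01
  1.041000e-01  1.509000e-01 -3.421540e+01  1.332481e+02] mz [0.0999 0.0705 0.1141 0.1216 0.0893 0.1294]
```

step_arm(
  rows=[
    {"travel": [0.0015, -0.0005, 0], "roll": 0, "fingers": -1},
    {"travel": [0.0035, -0.0005, 0], "roll": 0, "fingers": -1},
    {"travel": [0.0035, -0.0005, 0], "roll": -3, "fingers": -1},
    {"travel": [0.0035, -0.0005, 0], "roll": -8, "fingers": -1},
    {"travel": [0.0035, -0.0005, 0], "roll": -13, "fingers": -1},
    {"travel": [0.0035, -0.0005, 0], "roll": -18, "fingers": -1},
    {"travel": [0.0035, -0.0005, 0], "roll": -23, "fingers": -1},
    {"travel": [0.0035, -0.0005, 0], "roll": -28, "fingers": -1},
  ],
  squeeze=12,
)

```text
clock: 12.87
tcp_pos: [0.4751, 0.1209, 0.0679]
eef_rot: [180.0, 0.3, -6.0]
contact_force: [-7.2, 3.7, 8.3]
opening: 0.0169
gripper_force: 12.0
```

```bash
python3 -c "
from h import *
sense(3)"
```

```text
13.0167 [0.4751 0.1209 0.0679] op 0.017053088133003713 gf 12.003166526556015
mean [-7.130300e+00  4.654100e+00  8.127700e+00  9.731000e-01  1.294300e+00
  6.200000e-03 -2.991000e-01 -5.922600e+00  1.047151e+02] mz [ 0.0114  0.0217 -0.0145]
```

step_arm(
  rows=[
    {"travel": [0, -0.0004, -0.0004], "roll": -6, "fingers": -1},
    {"travel": [0, -0.0004, -0.0004], "roll": -12, "fingers": -1},
    {"travel": [0, -0.0004, -0.0004], "roll": -18, "fingers": -1},
    {"travel": [0, -0.0004, -0.0004], "roll": -24, "fingers": -1},
    {"travel": [0, -0.0004, -0.0004], "roll": -30, "fingers": -1},
    {"travel": [0, -0.0004, -0.0004], "roll": -36, "fingers": -1},
    {"travel": [0, -0.0004, -0.0004], "roll": -42, "fingers": -1},
    {"travel": [0, -0.0004, -0.0004], "roll": -48, "fingers": -1},
  ],
  squeeze=30,
)

```text
clock: 13.68
tcp_pos: [0.4754, 0.12, 0.068]
eef_rot: [-179.9, 0.3, 42.1]
contact_force: [-3.2, -6.9, 2.5]
opening: 0.0164
gripper_force: 30.0
```

step_arm(
  rows=[
    {"travel": [0, 0, 0], "roll": -5, "fingers": -1},
    {"travel": [0, 0, 0], "roll": -10, "fingers": -1},
    {"travel": [0, 0, 0], "roll": -10, "fingers": -1},
    {"travel": [0, 0, 0], "roll": -10, "fingers": -1},
  ],
)

```text
clock: 14.02
tcp_pos: [0.4756, 0.1199, 0.068]
eef_rot: [-179.9, 0.3, 51.9]
contact_force: [-1.7, -7.7, 1.8]
opening: 0.0165
gripper_force: 30.0
```

```bash
python3 - <<'E'
from h import *
sense(3);b=camera('side')[0][:,:,::-1]
s=cv2.imread('pics/side0.png');cv2.imwrite('pics/s7.png',b)
f=lambda p:cv2.convertScaleAbs(cv2.resize(p[245:305,280:340],(390,450),interpolation=cv2.INTER_CUBIC),alpha=1.6)
cv2.imwrite('pics/c7.png',np.hstack([f(s),f(b)]))
E
```

```text
14.1667 [0.4756 0.1199 0.068 ] op 0.01644544119139619 gf 30.01073104373063
mean [-2.38960e+00 -7.63530e+00  2.16150e+00 -1.36100e+00  4.79200e-01
  3.10000e-02 -3.13000e-02  5.18197e+01  4.70555e+01] mz [0.0512 0.0248 0.0171]
```

View pics/c7.png

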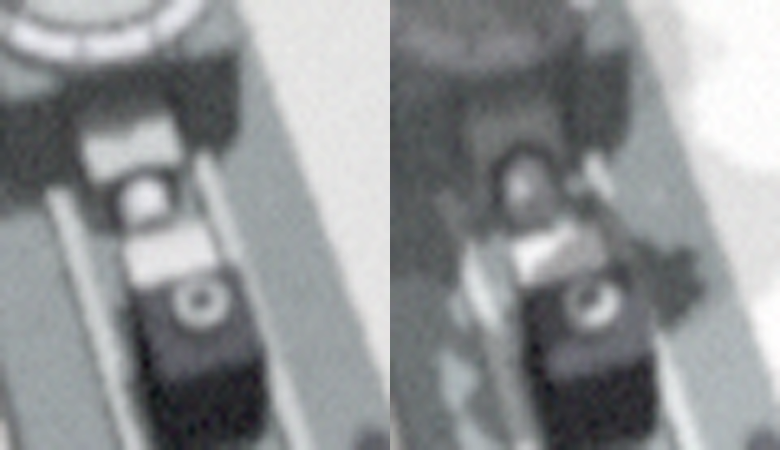

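```bash
cat >> h.py <<'E'
def gap(d):
    W=world("side",d).reshape(-1,3);y=np.array([.336,-.942]);x=np.array([.942,.336])
    q=W[:,:2]-[.4765,.121];s=q@y;t=q@x;m=(abs(t)<.006)&(W[:,2]>.005)&(W[:,2]<.06)&(s>.03)&(s<.11)&(W[:,2]<.05)
    i=np.argsort(s[m]);return (s[m][i]*1000).round(1),(W[m][i,2]*1000).round(0)
E
python3 - <<'E'
from h import *
d=camera("side")[1]
for D in(np.load("side0.npy"),d):
    s,z=gap(D)
    b=np.arange(36,112,2);print([(int(k),int(np.median(z[(s>=k)&(s<k+2)]))) for k in b if ((s>=k)&(s<k+2)).any()])
E
```

```text
[(36, 39), (38, 45), (40, 30), (42, 30), (44, 29), (46, 29), (48, 30), (50, 29), (52, 30), (54, 27), (56, 27), (58, 28), (60, 28), (62, 27), (64, 27), (66, 25), (68, 23), (76, 30), (78, 30), (80, 31), (82, 30), (84, 31), (86, 30), (88, 31), (90, 30), (100, 42), (102, 43), (104, 43), (106, 43)]
[(36, 41), (38, 42), (40, 30), (42, 30), (44, 29), (46, 29), (48, 28), (50, 29), (52, 28), (54, 28), (56, 20), (58, 18), (60, 23), (76, 29), (78, 30), (80, 30), (82, 30), (84, 30), (86, 30), (88, 30), (90, 32), (100, 42), (102, 41), (104, 43), (106, 42)]
```

step_arm(
  rows=[
    {"travel": [0, 0, 0], "roll": 5, "fingers": -1},
    {"travel": [0, 0, 0], "roll": 11, "fingers": -1},
    {"travel": [0, 0, 0], "roll": 17, "fingers": -1},
    {"travel": [0, 0, 0], "roll": 22, "fingers": -1},
    {"travel": [0, 0, 0], "roll": 27, "fingers": -1},
    {"travel": [0, 0, 0], "roll": 32, "fingers": -1},
    {"travel": [0, 0, 0], "roll": 36, "fingers": -1},
    {"travel": [0, 0, 0], "roll": 40, "fingers": -1},
  ],
)

```text
clock: 14.93
tcp_pos: [0.4751, 0.1206, 0.068]
eef_rot: [180.0, 0.3, 11.6]
contact_force: [-5.4, -0.9, 3.7]
opening: 0.0168
gripper_force: 30.1
```

```bash
python3 -c "
from h import *
sense(4)"
```

```text
15.1333 [0.4751 0.1206 0.068 ] op 0.016856526809362386 gf 30.042252423008904
mean [-5.22650e+00 -1.30120e+00  3.81450e+00 -1.69400e-01  9.86000e-01
 -2.45000e-02  2.11000e-01  1.16139e+01  8.72387e+01] mz [-0.0736  0.0145 -0.007  -0.0318]
```

step_arm(
  rows=[
    {"travel": [-0.0002, 0, 0], "roll": 2, "fingers": -1},
    {"travel": [-0.0004, 0, 0], "roll": 4, "fingers": -1},
    {"travel": [-0.0006, 0, -0.0002], "roll": 5.5, "fingers": -1},
    {"travel": [-0.0006, 0, -0.0002], "roll": 6.4, "fingers": -1},
    {"travel": [-0.0006, 0, -0.0002], "roll": 6.9, "fingers": -1},
    {"travel": [-0.0006, 0, -0.0002], "roll": 6.9, "fingers": -1},
    {"travel": [-0.0006, 0, -0.0002], "roll": 6.9, "fingers": -1},
  ],
)

```text
clock: 15.72
tcp_pos: [0.4751, 0.1207, 0.0681]
eef_rot: [180.0, 0.2, 4.9]
contact_force: [-6.0, -1.7, -5.3]
opening: 0.0165
gripper_force: 30.0
```

```bash
python3 - <<'E'
from h import *
sense(6)
s,z=gap(camera("side")[1])
b=np.arange(48,80,2);print([(int(k),int(np.median(z[(s>=k)&(s<k+2)]))) for k in b if ((s>=k)&(s<k+2)).any()])
E
```

```text
16.0167 [0.4751 0.1207 0.0681] op 0.01634695909953732 gf 30.00225698808208
mean [-5.3560e+00 -1.2700e+00 -4.6713e+00 -2.1670e-01  1.0171e+00 -1.2500e-02
 -5.2000e-03  4.8687e+00  9.3978e+01] mz [-0.0044  0.0163 -0.0336 -0.0174 -0.0232 -0.0128]
[(48, 30), (50, 30), (52, 29), (54, 28), (56, 28), (58, 27), (60, 28), (62, 28), (64, 23), (66, 23), (74, 29), (76, 30), (78, 30)]
```

step_arm(
  rows=[
    {"travel": [0, 0, 0.0001], "roll": 0.05, "fingers": -1},
    {"travel": [0, 0, 0.0002], "roll": 0.1, "fingers": -1},
    {"travel": [0, 0, 0.0002], "roll": 0.15, "fingers": -1},
  ],
)

```text
clock: 16.32
tcp_pos: [0.4751, 0.1207, 0.0681]
eef_rot: [180.0, 0.2, 4.7]
contact_force: [-6.4, -0.1, -2.6]
opening: 0.0166
gripper_force: 30.0
```

```bash
python3 -c "
from h import *
sense(8)"
```

```text
16.7167 [0.4751 0.1207 0.0681] op 0.016597358931188383 gf 29.994883323961403
mean [-6.13350e+00 -1.71860e+00 -2.29780e+00 -2.73000e-01  1.14780e+00
 -1.90000e-03 -2.90000e-03  4.71910e+00  9.41283e+01] mz [-0.0038  0.063  -0.0456 -0.0374 -0.0057  0.0091  0.0034  0.0016]
```

step_arm(
  rows=[
    {"travel": [0, 0, 0], "roll": 0, "fingers": -0.6},
    {"travel": [0, 0, 0], "roll": 0, "fingers": -0.3},
    {"travel": [0, 0, 0], "roll": 0, "fingers": 0},
    {"travel": [0, 0, 0], "roll": 0, "fingers": 0.2},
    {"travel": [0, 0, 0], "roll": 0, "fingers": 0.2},
    {"travel": [0, 0, 0], "roll": 0, "fingers": 0.2},
  ],
)

```text
clock: 17.22
tcp_pos: [0.477, 0.1212, 0.0689]
eef_rot: [-180.0, -0.0, 4.7]
contact_force: [0.0, -0.1, 0.1]
opening: 0.0472
gripper_force: 0.0
```

step_arm(
  rows=[
    {"travel": [0, 0, -0.02], "roll": 0, "fingers": 0.2},
    {"travel": [0, 0, -0.05], "roll": 0, "fingers": 0.2},
    {"travel": [0, 0, -0.09], "roll": 0, "fingers": 0.2},
    {"travel": [0, 0, -0.13], "roll": 0, "fingers": 0.2},
    {"travel": [-0.04, 0, -0.15], "roll": 0, "fingers": 0.2},
    {"travel": [-0.08, 0, -0.15], "roll": 0, "fingers": 0.2},
    {"travel": [-0.12, 0, -0.15], "roll": 0, "fingers": 0.2},
    {"travel": [-0.15, 0, -0.15], "roll": 0, "fingers": 0.2},
  ],
)

```text
clock: 17.88
tcp_pos: [0.3245, 0.1087, 0.2186]
eef_rot: [-180.0, -0.0, 4.7]
contact_force: [0.3, -0.5, 0.5]
opening: 0.0562
gripper_force: 0.0
```

```bash
python3 - <<'E'
from h import *
p,d=camera("top");p=p[:,:,::-1].copy();W=world("top",d)
for z in(.085,.088): print("bar",rect(W,p,z,.105,(.475,.12),.04,60))
W0=world("top",np.load("top0.npy"));p0=cv2.imread("pics/top0.png")
y=np.array([.336,-.942]);x=np.array([.942,.336])
for w in(W0,W):
    w=w.reshape(-1,3);q=w[:,:2]-[.4765,.121];s=q@y*1000;t=q@x;m=(abs(t)<.005)&(s>48)&(s<84)
    print([(int(k),int(np.median(w[m&(s>=k)&(s<k+2),2])*1000)) for k in range(48,84,2) if (m&(s>=k)&(s<k+2)).any()])
f=lambda a:cv2.convertScaleAbs(cv2.resize(a[200:290,240:340],(400,360),interpolation=cv2.INTER_CUBIC),alpha=1.6)
cv2.imwrite("pics/c8.png",np.hstack([f(p0),f(p)]));s=read_state();print(s["clock"],s["opening"],s["tcp_pos"])
E
```

```text
bar (np.int64(370), array([0.47530717, 0.11966522]), np.float64(-166.67078254513228), array([0.01435517, 0.05940266]))
bar (np.int64(367), array([0.47542465, 0.11974436]), np.float64(-166.82731462434504), array([0.01428093, 0.05937096]))
[(48, 27), (50, 27), (52, 28), (54, 29), (56, 27), (58, 26), (60, 26), (62, 26), (64, 27), (66, 26), (68, 11), (70, 10), (72, 10), (74, 10), (76, 25), (78, 28), (80, 29), (82, 29)]
[(48, 28), (50, 28), (52, 28), (54, 28), (56, 25), (58, 25), (60, 25), (62, 26), (64, 26), (66, 10), (68, 11), (70, 10), (72, 11), (74, 11), (76, 21), (78, 27), (80, 28), (82, 28)]
17.9333 0.05586032368295465 [0.32066406 0.10837466 0.2181158 ]
```

View pics/c8.png

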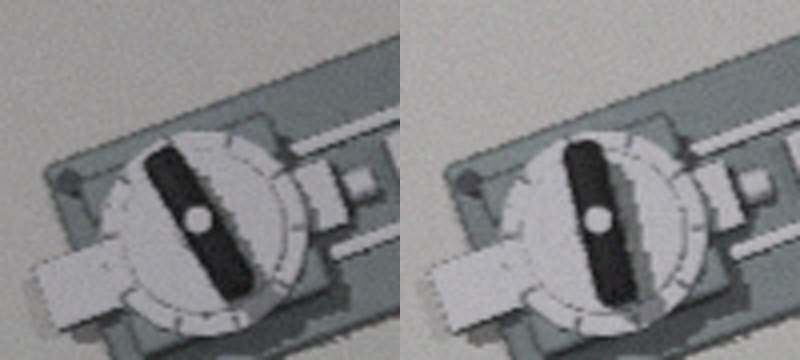

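```bash
python3 - <<'E'
from h import *
P=np.mean([camera("top")[0].mean(2) for _ in range(8)],0).astype('f4');np.save("topF.npy",P)
P0=cv2.imread("pics/top0.png").mean(2).astype('f4')
i=camera_info("top");Wc=np.linalg.inv(i["world_to_cam"]);print("cam",Wc[:3,3].round(3))
yv=np.array([.336,-.942,0]);xv=np.array([.942,.336,0]);o=np.array([.4765,.121,0])
def prof(I,S,z,T):
    return np.mean([[cv2.getRectSubPix(I,(1,1),px("top",o+yv*s+xv*t+[0,0,z]))[0,0] for s in S] for t in T],0)
S=np.arange(.05,.084,.001);T=np.arange(-.003,.0031,.001)
for n,I in(("start",P0),("final",P)): print(n,list(zip((S*1000).round().astype(int).tolist(),prof(I,S,.029,T).round().astype(int).tolist())))
S=np.arange(-.075,-.04,.0005);T=np.arange(-.007,.0071,.002)
for n,I in(("start",P0),("final",P)): print(n,list(zip((S[::2]*1000).round().astype(int).tolist(),prof(I,S,.029,T)[::2].round().astype(int).tolist())))
E
```

```text
cam [0.395 0.085 0.912]
start [(50, 99), (51, 98), (52, 87), (53, 67), (54, 42), (55, 40), (56, 54), (57, 74), (58, 90), (59, 97), (60, 97), (61, 97), (62, 98), (63, 97), (64, 96), (65, 95), (66, 85), (67, 70), (68, 58), (69, 58), (70, 61), (71, 60), (72, 59), (73, 59), (74, 55), (75, 54), (76, 65), (77, 84), (78, 98), (79, 99), (80, 99), (81, 100), (82, 100), (83, 100)]
final [(50, 101), (51, 81), (52, 53), (53, 45), (54, 59), (55, 81), (56, 100), (57, 107), (58, 108), (59, 108), (60, 108), (61, 107), (62, 108), (63, 106), (64, 100), (65, 86), (66, 71), (67, 68), (68, 71), (69, 72), (70, 70), (71, 68), (72, 68), (73, 68), (74, 63), (75, 59), (76, 68), (77, 88), (78, 106), (79, 111), (80, 111), (81, 111), (82, 111), (83, 111)]
start [(-75, 94), (-74, 93), (-73, 94), (-72, 93), (-71, 90), (-70, 87), (-69, 87), (-68, 86), (-67, 85), (-66, 84), (-65, 84), (-64, 87), (-63, 96), (-62, 100), (-61, 100), (-60, 100), (-59, 100), (-58, 100), (-57, 100), (-56, 100), (-55, 100), (-54, 100), (-53, 100), (-52, 100), (-51, 100), (-50, 100), (-49, 100), (-48, 101), (-47, 100), (-46, 100), (-45, 99), (-44, 99), (-43, 100), (-42, 100), (-41, 100)]
final [(-75, 105), (-74, 103), (-73, 101), (-72, 98), (-71, 96), (-70, 96), (-69, 96), (-68, 94), (-67, 92), (-66, 95), (-65, 104), (-64, 111), (-63, 111), (-62, 111), (-61, 111), (-60, 111), (-59, 111), (-58, 111), (-57, 111), (-56, 111), (-55, 111), (-54, 111), (-53, 111), (-52, 111), (-51, 111), (-50, 111), (-49, 111), (-48, 111), (-47, 111), (-46, 111), (-45, 111), (-44, 111), (-43, 111), (-42, 111), (-41, 111)]
```

```bash
python3 - <<'E'
from h import *
P=np.load("topF.npy")
yv=np.array([.336,-.942,0]);xv=np.array([.942,.336,0]);o=np.array([.4765,.121,0])
g=lambda s,t,z:cv2.getRectSubPix(P,(1,1),px("top",o+yv*s+xv*t+[0,0,z]))[0,0]
R=lambda a:np.array(a).round().astype(int).tolist()
S=np.arange(.094,.106,.0005);print("block back",R(S*10000),R([np.mean([g(s,t,.03) for t in np.arange(-.005,.0051,.001)]) for s in S]))
T=np.arange(-.018,.0181,.0005)
print("T",R(T*10000));print("block lat",R([np.mean([g(s,t,.03) for s in np.arange(.08,.0971,.001)]) for t in T]))
for z in(.021,):print("nose lat",R([np.mean([g(s,t,z) for s in np.arange(.058,.0631,.001)]) for t in T]))
print("slide lat",R([np.mean([g(s,t,.029) for s in np.arange(.043,.0491,.001)]) for t in T]))
# per-t nose edge & block edge to check axis angle
S=np.arange(.056,.084,.00025)
for t in np.arange(-.006,.0061,.002):
    v=np.array([g(s,t,.029) for s in S]);a=np.interp(-88,-v[(S>.058)&(S<.0675)],S[(S>.058)&(S<.0675)]);b=np.interp(86,v[S>.0745],S[S>.0745]);print(round(t*1e3),(a*1e3).round(2),(b*1e3).round(2))
big=cv2.resize(P[225:270,305:365],(800,600),interpolation=cv2.INTER_CUBIC);cv2.imwrite("pics/c9.png",cv2.convertScaleAbs(big,alpha=1.8))
E
```

```text
block back [940, 945, 950, 955, 960, 965, 970, 975, 980, 985, 990, 995, 1000, 1005, 1010, 1015, 1020, 1025, 1030, 1035, 1040, 1045, 1050, 1055] [106, 106, 105, 105, 104, 102, 100, 99, 96, 92, 86, 77, 66, 52, 40, 33, 32, 35, 38, 41, 43, 44, 45, 45]
T [-180, -175, -170, -165, -160, -155, -150, -145, -140, -135, -130, -125, -120, -115, -110, -105, -100, -95, -90, -85, -80, -75, -70, -65, -60, -55, -50, -45, -40, -35, -30, -25, -20, -15, -10, -5, 0, 5, 10, 15, 20, 25, 30, 35, 40, 45, 50, 55, 60, 65, 70, 75, 80, 85, 90, 95, 100, 105, 110, 115, 120, 125, 130, 135, 140, 145, 150, 155, 160, 165, 170, 175, 180]Traceback (most recent call last):
  File "<stdin>", line 8, in <module>
  File "<stdin>", line 4, in <lambda>
  File "h.py", line 8, in px
    i=camera_info(c);q=i["world_to_cam"][:3,:3]@np.array(p)+i["world_to_cam"][:3,3]
ValueError: time passes only in moves, steps and waits
```

```bash
cat > m.py <<'E'
from h import *
I=camera_info("top");M=I["world_to_cam"]
yv=np.array([.336,-.942,0]);xv=np.array([.942,.336,0]);o=np.array([.4765,.121,0])
def G(P,S,T,z):
    S,T=np.meshgrid(S,T,indexing="ij");X=o+S[...,None]*yv+T[...,None]*xv+[0,0,z];q=X@M[:3,:3].T+M[:3,3]
    return cv2.remap(P,(I["fx"]*q[...,0]/q[...,2]+I["cx"]).astype('f4'),(I["fy"]*q[...,1]/q[...,2]+I["cy"]).astype('f4'),cv2.INTER_LINEAR)
E
python3 - <<'E'
from m import *
P=np.load("topF.npy");R=lambda a:np.array(a).round().astype(int).tolist();a=np.arange
T=a(-.018,.0181,.0005);print("T",R(T[::2]*1e4))
print("block",R(G(P,a(.08,.0971,.001),T,.03).mean(0)))
print("nose",R(G(P,a(.058,.0631,.001),T,.021).mean(0)))
print("slide",R(G(P,a(.043,.0491,.001),T,.029).mean(0)))
S=a(.056,.084,.00025)
for t in a(-.006,.0061,.002):
    v=G(P,S,[t],.029)[:,0];k=(S>.058)&(S<.0675);print(round(t*1e3),np.interp(-88,-v[k],S[k])*1e3,np.interp(86,v[S>.0745],S[S>.0745])*1e3)
E
```

```text
T [-180, -170, -160, -150, -140, -130, -120, -110, -100, -90, -80, -70, -60, -50, -40, -30, -20, -10, 0, 10, 20, 30, 40, 50, 60, 70, 80, 90, 100, 110, 120, 130, 140, 150, 160, 170, 180]
block [66, 60, 54, 49, 45, 43, 42, 40, 39, 37, 38, 45, 59, 76, 90, 99, 104, 106, 107, 107, 108, 108, 108, 108, 108, 108, 108, 108, 108, 108, 108, 108, 108, 108, 108, 108, 108, 108, 108, 108, 108, 108, 108, 108, 108, 109, 109, 109, 109, 109, 109, 109, 109, 109, 109, 109, 109, 108, 104, 98, 89, 82, 76, 70, 63, 56, 52, 56, 68, 83, 96, 104, 108]
nose [75, 74, 74, 75, 75, 75, 75, 75, 75, 75, 75, 74, 74, 73, 70, 66, 60, 54, 48, 45, 44, 45, 50, 57, 62, 67, 72, 79, 86, 93, 99, 104, 107, 109, 110, 111, 111, 111, 111, 111, 110, 109, 106, 102, 96, 90, 84, 77, 70, 68, 69, 70, 72, 73, 73, 74, 74, 73, 73, 73, 73, 73, 73, 72, 70, 65, 58, 52, 50, 56, 69, 85, 97]
slide [47, 46, 45, 44, 43, 41, 38, 39, 45, 59, 76, 92, 102, 107, 109, 111, 111, 110, 110, 109, 108, 108, 107, 107, 106, 105, 105, 106, 108, 109, 110, 111, 111, 111, 110, 109, 109, 109, 110, 110, 111, 111, 111, 111, 111, 111, 111, 111, 111, 111, 111, 111, 111, 111, 111, 111, 111, 110, 106, 97, 86, 78, 74, 73, 69, 62, 55, 55, 66, 79, 90, 97, 102]
-6 58.25 77.11492410984057
-4 64.1114327618054 76.87307842667441
-2 64.74214291680522 77.02120818824372
0 64.94902729129296 76.7797336845186
2 65.22295447834087 77.00087250241906
4 58.25 76.75883010824644
6 58.25 76.93141140989988
```

```bash
python3 - <<'E'
from m import *
D=np.array([camera("side")[1] for _ in range(8)]);np.save("sideF.npy",np.median(D,0));print(read_state()["clock"])
def an(c,d):
    W=world(c,d).reshape(-1,3);q=W[:,:2]-o[:2];s=q@yv[:2]*1e3;t=q@xv[:2]*1e3;z=W[:,2]*1e3
    m=(z>38)&(z<47)&(s>92)&(s<140)&(abs(t)<25);print(c,"stop",m.sum(),s[m].mean().round(2),t[m].mean().round(2),s[m].min().round(1),s[m].max().round(1),np.ptp(t[m]).round(1),"z",np.median(z[m]).round(1))
    m=(z>27)&(z<33)&(s>71)&(s<101)&(abs(t)<16);print(" block",m.sum(),s[m].min().round(2),s[m].max().round(2),t[m].mean().round(2))
    m=(s>50)&(s<74)&(abs(t)<7)&(z>14);
    for k in np.lexsort((s[m],)): print((s[m][k].round(1),t[m][k].round(1),z[m][k].round(1)),end=" ") if s[m][k]>58 else None
    print()
an("side",np.median(D,0));an("side",np.load("side0.npy"));
d=np.median([camera("top")[1] for _ in range(4)],0);an("top",d)
E
```

```text
18.7333
side stop 221 119.17 -3.56 101.6 131.3 30.1 z 42.4
 block 83 76.79 91.56 -2.4
(np.float64(58.2), np.float64(2.6), np.float64(25.8)) (np.float64(58.7), np.float64(-5.0), np.float64(28.5)) (np.float64(58.7), np.float64(-6.9), np.float64(26.5)) (np.float64(58.8), np.float64(-3.2), np.float64(28.1)) (np.float64(59.4), np.float64(0.4), np.float64(27.6)) (np.float64(59.5), np.float64(-1.5), np.float64(28.3)) (np.float64(60.1), np.float64(-5.4), np.float64(27.4)) (np.float64(61.2), np.float64(1.7), np.float64(26.5)) (np.float64(61.6), np.float64(-4.0), np.float64(28.5)) (np.float64(61.9), np.float64(-2.2), np.float64(28.3)) (np.float64(62.2), np.float64(-0.4), np.float64(28.1)) (np.float64(62.8), np.float64(-6.1), np.float64(27.7)) (np.float64(62.8), np.float64(3.1), np.float64(25.1)) (np.float64(64.1), np.float64(-6.5), np.float64(26.6)) (np.float64(64.2), np.float64(-4.6), np.float64(28.7)) (np.float64(64.3), np.float64(0.9), np.float64(27.2)) (np.float64(64.3), np.float64(-2.8), np.float64(28.4)) (np.float64(64.8), np.float64(0.7), np.float64(22.6)) (np.float64(64.9), np.float64(
[... 4839 characters left out ...]
4(64.0), np.float64(-6.1), np.float64(25.0)) (np.float64(64.2), np.float64(-1.3), np.float64(25.2)) (np.float64(64.4), np.float64(3.5), np.float64(24.3)) (np.float64(64.5), np.float64(-4.7), np.float64(25.1)) (np.float64(64.6), np.float64(-0.1), np.float64(27.0)) (np.float64(64.9), np.float64(-3.6), np.float64(27.9)) (np.float64(65.0), np.float64(1.1), np.float64(28.8)) (np.float64(65.1), np.float64(5.2), np.float64(21.9)) (np.float64(65.5), np.float64(-2.1), np.float64(27.2)) (np.float64(65.5), np.float64(-6.4), np.float64(22.8)) (np.float64(65.8), np.float64(2.9), np.float64(25.5)) (np.float64(66.0), np.float64(-0.7), np.float64(27.5)) (np.float64(66.0), np.float64(-5.1), np.float64(23.5))
```

```bash
python3 -c "
from plant import *
print(close_job())"
```

```text
the job is handed in; nothing more can be done
None
```

The job is handed in at about 19 s of the 46 s allowed, with no verdict returned: the nose felt the block at about 5 N, the slide went out to about 16 mm and came back in one direction to a gap of 10 mm by handle angle. Camera depth put that gap at 10.1–10.8 mm, while one image-edge reading gave 12 mm, which I put down to shading on the nose rim. The bar sat 9–10° askew in the grip (judged constant from the steady finger opening). The play looks taken up inward, by estimate rather than direct reading. The block is against its stop and the handle is released.

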